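Put the sharpening stones back in their boxes

TASK

Sharpening is over: put each of the four loose oilstones (long, short, narrow, round) back in its own wooden box, the one whose recess matches its shape and size, lying flat and fully down in the recess. Oilstones chip, so set each one down gently rather than dropping it in, and leave the cork sanding block and the chisel where they lie.

Things in the scene. Friction and masses are not known exactly. Their poses are not given: they have to be found in the camera images.
- long_stone: Loose long sharpening oilstone, two-layer combination stone, rectangular, 150 long x 50 wide x 25 mm high, pale grey top layer on a dark grey lower layer; about 0.43 kg. Lies flat on the bench, fine layer up. Origin: centre of its underside, on the bench; z up; x along its length, y across it. Belongs in long_box.
- short_stone: Loose short sharpening oilstone, two-layer combination stone, rectangular, 100 long x 50 wide x 25 mm high, pale grey top layer on a dark grey lower layer; about 0.29 kg. Lies flat on the bench, fine layer up. Origin: centre of its underside, on the bench; z up; x along its length, y across it. Belongs in short_box.
- narrow_stone: Loose narrow sharpening oilstone, two-layer combination stone, rectangular stick, 125 long x 28 wide x 22 mm high, pale grey top layer on a dark grey lower layer; about 0.18 kg. Lies flat on the bench, fine layer up. Origin: centre of its underside, on the bench; z up; x along its length, y across it. Belongs in narrow_box.
- round_stone: Loose round sharpening oilstone, two-layer combination stone, a puck of 64 mm diameter, 28 mm high, pale grey top layer on a dark grey lower layer; about 0.21 kg. Lies flat on the bench, fine layer up. Origin: centre of its underside, on the bench; z up. Belongs in round_box.
- long_box: Fixed open wooden box of the long stone: pale beech block 184 x 84 mm, 18 mm high, with one 162 x 62 mm rectangular recess in its top (6 mm play round the stone). Recess floor 8 mm above the bench; a seated stone stands 15 mm proud. Thumb notches: middle 44 mm of the long walls only 11 mm high. Fast to the bench. Origin: centre of its underside; z up; x along its length, y across it.
- short_box: Fixed open wooden box of the short stone: pale beech block 134 x 84 mm, 18 mm high, with one 112 x 62 mm rectangular recess in its top (6 mm play round the stone). Recess floor 8 mm above the bench; a seated stone stands 15 mm proud. Thumb notches: middle 44 mm of the long walls only 11 mm high. Fast to the bench. Origin: centre of its underside; z up; x along its length, y across it.
- narrow_box: Fixed open wooden box of the narrow stone: pale beech block 159 x 62 mm, 18 mm high, with one 137 x 40 mm rectangular recess in its top (6 mm play round the stone). Recess floor 8 mm above the bench; a seated stone stands 12 mm proud. Thumb notches: middle 44 mm of the long walls only 11 mm high. Fast to the bench. Origin: centre of its underside; z up; x along its length, y across it.
- round_box: Fixed open wooden box of the round stone: pale beech block 100 x 100 mm, 18 mm high, with one 76 mm diameter round recess in its top (6 mm play round the stone). Recess floor 8 mm above the bench; a seated stone stands 18 mm proud. No notches. Fast to the bench. Origin: centre of its underside; z up; x and y along its sides.
- cork_block: Loose brown cork sanding block, 110 x 56 x 28 mm, lying among the stones and boxes; a bystander, to be left alone. Origin: centre of its underside; x along its length.
- chisel: Loose freshly honed bench chisel, 260 mm long, turned pale wooden handle (30 mm thick) and 20 mm wide steel blade, lying on the bench to the left of the stones and boxes; a bystander, to be left alone. Origin: on the bench below its ferrule, near its middle; x along it towards the blade.
There are look-alikes about, which are no part of the job. Leave any purple look-alike of the short_stone alone.

How it is judged:
By the outcome, as a careful person would: the job done as asked, in the order asked, and still so for the second after the job is handed in, with the robot touching nothing.
It also fails if it takes over 104 s, if anything falls off the work surface, if the arm or the gripper's body presses on something with over 40 N, if the wrist force passes 120 N, or if a joint passes its speed limit or range.

ROBOT

A 6-joint arm with a two-finger parallel gripper is mounted at the origin on the work surface. World frame = base frame: x ahead of the robot, y to its left, z up, the work surface at z = 0. Lengths are in m, angles in rad, forces in N, time in s.
With the tool pointing down it reaches from about 0.325 to 0.9 m from the base axis. Payload 3.5 kg.
Tool frame: the origin (TCP) lies midway between the tips of the shut fingers; the grasp point (between the pads) lies 19 mm behind it (robot.grip_depth is the distance from the TCP to the grasp point, in m); z points along the fingers, y is the line along which they close (so a half turn about z gives the same grasp; the last joint's range is limited). The gripper opens to 85 mm and grips with 20 to 120 N. Pads are 22 mm wide; open, the fingers measure 114 mm over their backs; the gripper's body (76 mm by 85 mm) begins 54 mm behind the grasp point. The pads swing forward as they close: fully open they stand 13 mm farther back than shut.
Start: joints at [-1.401, 0.276, -0.026, 1.268, 0, 1.467], TCP at [0.168, -0.602, 0.231] pointing down, gripper open.
Joint ranges: [-3.12, 3.12], [-0.85, 1.88], [-1.08, 1.24], [-1.95, 2.15], [-1.57, 1.53], [-3.14, 3.14]. Speed limits (rad/s): [2.57, 2.57, 3.14, 3.14, 3.14, 3.14].

INTERFACE

Orientations are given as a unit quaternion [w, x, y, z].
In Python, from workcell import robot, cams gives the robot as it stands.
- The arm moves only by the tool step_arm, never from a script. Its argument "targets" is a list of rows, each a list of 7 numbers: the shift along the tool's x, y, z in m, then the turn, a rotation vector about the tool's x, y, z in degrees, then the opening, from 0 (shut) to 1 (fully open). A call has 1 to 8 rows; each row shifts and turns the commanded pose from where the row before left it, along the tool's axes as they then stand; what a row does not reach is not made up. A row lasts 1/10 s, in which the tool goes at most 50 mm and 8.59 degrees, less where a joint would pass 70% of its speed; a pose out of reach is approached as far as the arm can. A call with a gripper value outside its range is refused whole. The fingers move at their own pace and stop on an object; the grip force is fixed at half the most. Time passes only in rows, so rows that do not move let the fingers close. It gives the time, the measured TCP pose, the force, the opening and the grip force at its end, in the units of the state.
- robot.get_obs(): the state, without advancing time (a new reading comes with each control period).
- cams.get_image(name): name is "side" or "top"; returns a dict with "img" (400x640x3 uint8, red, green, blue), "mtx" (3x3 intrinsics, pixels), "R" (3x3) and "t" (3): a world point X has camera coordinates R X + t. Camera axes: x right, y down, z forward; pixel columns grow to the right and rows downward; lengths in m; the calibration is good to about 2 mm. A picture is of the moment at which its call begins. There is no depth.
- robot.sign_off(): hands the job in; it is judged then, once.
Trained networks look in a picture, given as the dict that the camera call returned (one of the last four; its "shot" number tells which), for a name from the list of things; names that differ only in an ending like _2 or _b are one class to them, and where a whole thing is asked for, a point or a joint stands for the part that bears it (a point fixed in the world has none). Each returns a list of dicts, best first, with "score" (0 to 1); they miss things now and then, are a little off and sometimes report something else, mostly with a low value. They report only what shows in the picture. A call takes as long as a camera call. They do not tell look-alikes from the thing itself.
- cams.boxes_of(target, picture): "box" ([left, top, width, height] in pixels, round what is visible of it).
The state is a dict: "time_s": time; "joint_positions": joint angles; "joint_vel": joint speeds; "joint_torque": joint torques, N m; "tool_pos": TCP position; "tool_rot": TCP orientation; "ft_force": force on the tool from outside, world axes, zero at the start; "wrist_torque": the same for the moment, N m; "finger_gap": finger opening in m; "finger_force": force on a finger pad.
Only numpy, scipy, OpenCV 4.12 (cv2) and the standard library are available. Lean on these libraries where they do the work, as an engineer would, in place of code of your own. Each camera call takes 0.05 s, during which the arm holds its last target. There are 200 camera calls.

## Working session

There is one attempt and no reset: what is moved stays moved. The work goes in short steps, Python scripts to look and compute and a tool call to move; the robot and the scene stay as the last step left them, time stands still between calls to the robot, and variables do not carry over. Pictures are saved under pics/ and viewed, at most 14 in all, crops included, and the job is handed in when it is done.

Besides the shell and the picture viewer there is one more tool, called after ">>>" as name(argument=value, ...), one argument or row to a line, values as JSON. step_arm: Moves the arm, as the interface text tells. Its arguments: {"type":"object","properties":{"targets":{"type":"array"}},"required":["targets"]}

```bash
mkdir -p pics; ls; python3 - <<'E'
from workcell import robot,cams
import cv2
for n in ("top","side"):
    p=cams.get_image(n); cv2.imwrite(f"pics/{n}0.png",p["img"][:,:,::-1])
    print(n,p["mtx"].tolist(),p["R"].round(4).tolist(),p["t"].round(4).tolist())
    for t in "long_stone short_stone narrow_stone round_stone long_box short_box narrow_box round_box cork_block chisel".split():
        print(t,[([round(v) for v in d["box"]],round(d["score"],2)) for d in cams.boxes_of(t,p)][:4])
o=robot.get_obs();print(o)
E
```

```text
pics
top [[451.1868298663973, 0.0, 319.9938953104519], [0.0, 451.1868298663973, 189.07684658851818], [0.0, 0.0, 1.0]] [[-0.0151, -0.9998, -0.0116], [-0.9864, 0.0168, -0.1635], [0.1636, 0.009, -0.9865]] [0.0599, 0.6117, 1.3039]
long_stone [([273, 219, 31, 53], 0.97), ([364, 229, 43, 36], 0.41)]
short_stone [([418, 157, 18, 35], 0.81), ([436, 128, 35, 23], 0.68)]
narrow_stone [([356, 161, 20, 39], 0.58)]
round_stone [([291, 166, 21, 21], 0.63)]
long_box [([362, 230, 40, 33], 0.67), ([443, 230, 29, 45], 0.5), ([416, 160, 18, 33], 0.45)]
short_box [([442, 229, 30, 42], 0.64)]
narrow_box [([364, 229, 39, 35], 0.55)]
round_box [([363, 229, 42, 37], 0.72)]
cork_block [([328, 228, 16, 37], 0.67)]
chisel [([177, 164, 23, 80], 0.97)]
side [[402.2774850876604, 0.0, 319.84511775447817], [0.0, 402.2774850876604, 190.2238537076759], [0.0, 0.0, 1.0]] [[-0.9863, -0.1645, 0.0156], [-0.113, 0.6024, -0.7902], [0.1205, -0.7811, -0.6127]] [0.5888, 0.0812, 1.1365]
long_stone [([341, 222, 57, 20], 0.65)]
short_stone [([302, 134, 30, 18], 0.71), ([274, 118, 29, 16], 0.56)]
narrow_stone [([291, 169, 39, 17],
[... 307 characters left out ...]
_positions': array([-1.40140793e+00,  2.76427150e-01, -2.63760253e-02,  1.26800686e+00,
       -7.80543713e-06,  1.46741101e+00]), 'joint_vel': array([-0.00035992, -0.00091783,  0.00014155, -0.00099045, -0.0011399 ,
        0.0007255 ]), 'joint_torque': array([ 2.43963868e-06, -4.45509696e+01,  2.95566934e+01,  1.02784288e-03,
       -1.68337442e-05,  1.39362687e-06]), 'tool_pos': array([ 0.16837552, -0.60189995,  0.23130773]), 'tool_rot': array([-6.72354030e-06,  9.90713721e-01,  1.35964420e-01, -4.12681256e-06]), 'ft_force': array([-0.62157913, -0.8393388 ,  0.05425739]), 'wrist_torque': array([-0.04713307,  0.04331097,  0.01546196]), 'finger_force': 0.0, 'finger_gap': 0.08553500841010114}
```

```bash
python3 - <<'E'
import cv2
a=cv2.imread("pics/top0.png")[110:290,160:500]; cv2.imwrite("pics/topc.png",cv2.resize(a,(795,421),interpolation=cv2.INTER_CUBIC))
a=cv2.imread("pics/side0.png")[100:360,200:500]; cv2.imwrite("pics/sidec.png",cv2.resize(a,(690,598),interpolation=cv2.INTER_CUBIC))
E
```

```text
(no output)
```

View pics/topc.png

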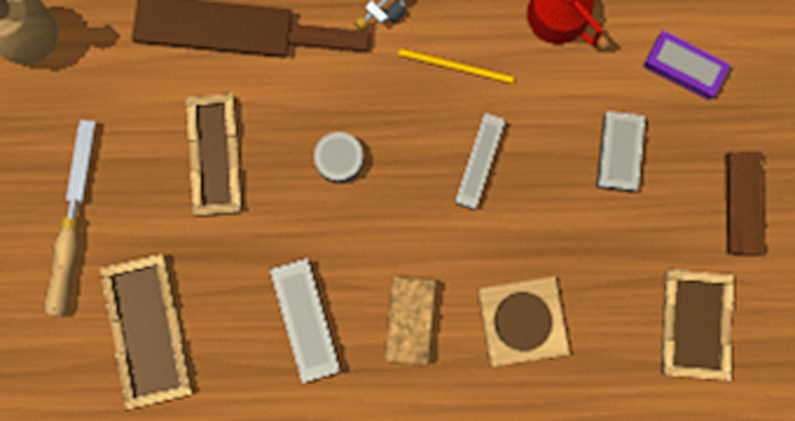

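View pics/sidec.png

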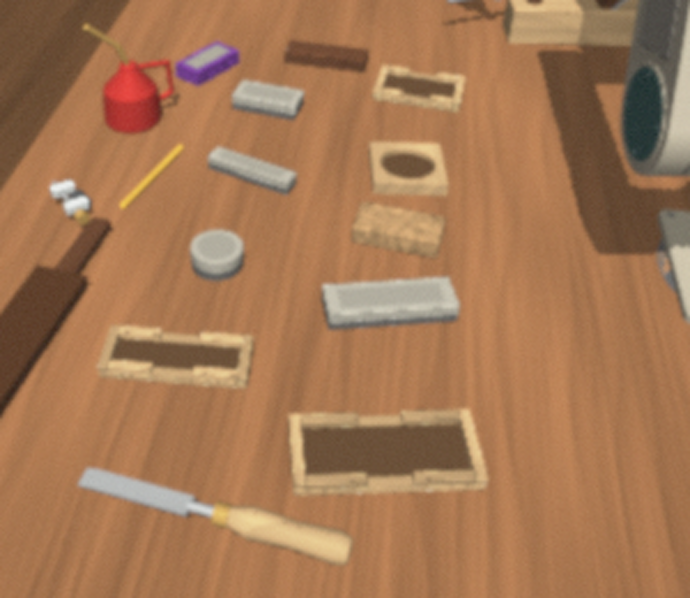

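The crops show, in full-image top-camera pixels:
- **Stones:** long at (291,247), round (304,177), narrow (366,179), short (426,174).
- **Boxes:** long (222,252), narrow (252,176), round (384,247), short (459,249).
- **Leave alone:** cork (336,247) and chisel (190,204).

Two things could be taken for the short stone: the grey one at (426,174) and the purple-sided one at (454,138). I choose the grey one. A dark wood bar at (479,197) is just clutter.

```bash
cat > loc.py <<'E'
import cv2,numpy as np
from scipy.optimize import minimize
D={"long_stone":(.150,.050,.025),"short_stone":(.1,.05,.025),"narrow_stone":(.125,.028,.022),"round_stone":(.064,.064,.028),
"long_box":(.184,.084,.018),"short_box":(.134,.084,.018),"narrow_box":(.159,.062,.018),"round_box":(.1,.1,.018),"cork_block":(.11,.056,.028)}
UV={"long_stone":(291,247),"short_stone":(426,174),"narrow_stone":(366,179),"round_stone":(304,177),
"long_box":(222,252),"short_box":(459,249),"narrow_box":(252,176),"round_box":(384,247),"cork_block":(336,247)}
def ray(p,uv,z):
    d=p["R"].T@np.linalg.inv(p["mtx"])@[uv[0],uv[1],1]; c=-p["R"].T@p["t"]
    return c+d*(z-c[2])/d[2]
def proj(p,X):
    q=(X@p["R"].T+p["t"])@p["mtx"].T; return q[:,:2]/q[:,2:]
def pts(n,x,y,a,z0=0):
    L,W,H=D[n]
    if n=="round_stone":
        t=np.linspace(0,2*np.pi,40); b=np.c_[np.cos(t),np.sin(t)]*L/2
    else: b=np.array([[1,1],[1,-1],[-1,-1],[-1,1]])*[L/2,W/2]
    c,s=np.cos(a),np.sin(a); b=b@np.array([[c,s],[-s,c]])+[x,y]
    return np.vstack([np.c_[b,np.full(len(b),z)] for z in (z0,z0+H)])
S=8
def mask(n,p):
    hsv=cv2.cvtColor(cv2.resize(p["img"],None,fx=S,fy=S,interpolation=cv2.INTER_LINEAR),cv2.COLOR_RGB2HSV).astype(int)
    h,s,v=hsv[...,0],hsv[...,1],hsv[...,2]
    if "stone" in n: return (s<70)&(v>40)
    return (s<125)&(v>140)   # beech
def sil(q,shape,off):
    m=np.zeros(shape,np.uint8)
    h=cv2.convexHull(np.float32(q))
    cv2.fillConvexPoly(m,np.int32(np.round(((h+.5)*S-.5-off)*16)),1,shift=4); return m>0
def locate(n,p,guess,z0=0,hole=True):
    q=proj(p,pts(n,*guess,z0)); lo=np.int32((q.min(0)-9)*S); hi=np.int32((q.max(0)+9)*S)
    m=mask(n,p)[lo[1]:hi[1],lo[0]:hi[0]]
    k,l,st,_=cv2.connectedComponentsWithStats(m.astype(np.uint8)); i=1+st[1:,4].argmax()
    c,_=cv2.findContours((l==i).astype(np.uint8),cv2.RETR_EXTERNAL,cv2.CHAIN_APPROX_NONE)
    m=np.zeros(m.shape,np.uint8); cv2.fillConvexPoly(m,cv2.convexHull(max(c,key=cv2.contourArea)),1); m=m>0
    def cost(w):
        r=sil(proj(p,pts(n,*(np.array(w)*[.01,.01,.1]),z0)),m.shape,lo); return (r^m).sum()/m.sum()
    g=np.array(guess)/[.01,.01,.1]
    b=min((minimize(cost,g+[0,0,d],method="Nelder-Mead",options=dict(initial_simplex=g+[0,0,d]+np.vstack([np.zeros(3),np.diag([.7,.7,1])]),xatol=.005,fatol=1e-4)) for d in (-1,1)),key=lambda r:r.fun)
    return b.x*[.01,.01,.1],b.fun
E
python3 - <<'E'
from workcell import cams
from loc import *
P={n:cams.get_image(n) for n in("top","side")}
np.save("P0.npy",P,allow_pickle=True)
for n in D:
    g=ray(P["top"],UV[n],D[n][2])
    # yaw guess: image of x axis; world +x is up in image
    r=[]
    b={}
    for a in np.radians([-25,-10,0,10,25] if True else 0):
        x,f=locate(n,P["top"],(g[0],g[1],a))
        if not b or f<b[1]: b=(x,f)
    s=locate(n,P["side"],b[0])
    print(n,g[:2].round(3),"top",b[0].round(4),round(b[1],3),"side",s[0].round(4),round(s[1],3))
E
```

```text
long_stone [0.442 0.14 ] top [0.4442 0.1434 0.2786] 0.023 side [0.4407 0.1437 0.2784] 0.03
short_stone [ 0.658 -0.276] top [ 0.6598 -0.2764 -0.1575] 0.033 side [ 0.657  -0.2746 -0.1285] 0.064
narrow_stone [ 0.646 -0.092] top [ 0.6505 -0.0896 -0.3447] 0.065 side [ 0.6475 -0.0884 -0.3721] 0.086
round_stone [0.655 0.099] top [ 0.6587  0.098  -0.0692] 0.05 side [ 0.6545  0.0981 -0.1034] 0.066
long_box [0.431 0.349] top [0.443  0.1071 1.5193] 1.0 side [0.4642 0.1236 0.2771] 0.42Traceback (most recent call last):
  File "<stdin>", line 13, in <module>
  File "loc.py", line 32, in locate
    k,l,st,_=cv2.connectedComponentsWithStats(m.astype(np.uint8)); i=1+st[1:,4].argmax()
                                                                       ~~~~~~~~~~~~~~~^^
ValueError: attempt to get argmax of an empty sequence
```

```bash
python3 - <<'E'
import numpy as np,cv2
P=np.load("P0.npy",allow_pickle=True).item()
h=cv2.cvtColor(P["top"]["img"],cv2.COLOR_RGB2HSV)
print(h[250,200:244].tolist()); print(h[270,385:410].tolist()); print(h[248,362:372].tolist())
h=cv2.cvtColor(P["side"]["img"],cv2.COLOR_RGB2HSV); print(h[160,355:400].tolist())
E
```

```text
[[14, 182, 174], [15, 183, 177], [14, 177, 176], [14, 183, 176], [14, 181, 178], [15, 183, 176], [14, 187, 175], [15, 169, 184], [17, 137, 207], [18, 126, 217], [18, 126, 216], [18, 133, 171], [16, 123, 116], [15, 116, 132], [16, 120, 130], [15, 118, 132], [15, 122, 128], [15, 118, 130], [15, 122, 128], [15, 120, 127], [14, 118, 130], [14, 115, 129], [14, 120, 130], [16, 127, 131], [14, 128, 129], [15, 123, 129], [15, 119, 129], [15, 122, 128], [15, 126, 128], [15, 125, 129], [15, 122, 127], [15, 125, 118], [17, 127, 169], [18, 128, 212], [18, 130, 214], [18, 129, 215], [18, 129, 162], [14, 179, 74], [14, 182, 126], [14, 181, 166], [15, 175, 176], [14, 176, 171], [14, 178, 169], [14, 181, 169]]
[[15, 180, 170], [15, 181, 169], [14, 183, 169], [14, 178, 169], [15, 180, 170], [15, 180, 171], [14, 177, 170], [15, 181, 168], [14, 174, 171], [15, 181, 168], [15, 180, 170], [14, 179, 171], [15, 180, 169], [14, 183, 169], [14, 179, 171], [14, 177, 171], [14, 177, 170], [14, 180, 169], [14, 181, 169], [14, 181, 169], [14, 180, 169], [14, 174, 171], [14, 179, 171], [15, 179, 168], [14, 179, 1
[... 186 characters left out ...]
, 138, 174], [13, 139, 173], [13, 140, 173], [13, 137, 170], [13, 136, 173], [14, 135, 177], [13, 131, 179], [13, 130, 175], [13, 130, 171], [13, 132, 168], [13, 134, 171], [13, 129, 178], [13, 129, 178], [13, 128, 177], [14, 131, 175], [13, 129, 176], [13, 132, 178], [13, 133, 178], [13, 131, 181], [13, 132, 182], [13, 134, 181], [13, 132, 182], [13, 135, 181], [13, 136, 180], [13, 137, 183], [13, 134, 185], [13, 137, 181], [13, 134, 177], [13, 135, 178], [13, 134, 181], [13, 135, 181], [14, 134, 181], [13, 134, 177], [13, 133, 174], [13, 133, 172], [13, 134, 170], [13, 135, 168], [13, 137, 168], [13, 133, 167], [13, 136, 165], [13, 136, 165], [13, 137, 168], [13, 134, 171], [13, 132, 176]]
```

```bash
sed -i 's/return (s<125)&(v>140).*/return (s<(155 if p["R"][2,2]<-.9 else 116))\&(v>60)/' loc.py; python3 - <<'E'
from loc import *
P=np.load("P0.npy",allow_pickle=True).item()
for n in D:
    if "stone" in n: continue
    g=ray(P["top"],UV[n],D[n][2])
    try:
        x,f=min((locate(n,P["top"],(g[0],g[1],np.radians(a))) for a in (-20,0,20)),key=lambda r:r[1])
        s=locate(n,P["side"],x)
        print(n,g[:2].round(3),"top",x.round(4),round(f,3),"side",s[0].round(4),round(s[1],3))
    except Exception as e: print(n,g[:2],e)
E
```

```text
long_box [0.431 0.349] top [0.434  0.3506 0.2167] 0.042 side [0.4311 0.3525 0.214 ] 0.024
short_box [ 0.429 -0.364] top [ 0.4308 -0.3638 -0.0943] 0.041 side [ 0.4279 -0.359  -0.1072] 0.046
narrow_box [0.663 0.26 ] top [0.6659 0.2652 0.0722] 0.038 side [0.6622 0.2664 0.0699] 0.031
round_box [ 0.438 -0.139] top [ 0.4382 -0.1389  0.1319] 0.041 side [ 0.4352 -0.1359  0.1409] 0.025
cork_block [0.44  0.005] top [ 0.442   0.0072 -0.1215] 0.021 side [ 0.4392  0.0073 -0.0722] 0.159
```

```bash
cat > go.py <<'E'
import sys,numpy as np
from workcell import robot
from scipy.spatial.transform import Rotation as R
x,y,z,a=map(float,sys.argv[1:5])
o=robot.get_obs(); w=o["tool_rot"]; M=R.from_quat([w[1],w[2],w[3],w[0]]).as_matrix()
d=M.T@(np.array([x,y,z])-o["tool_pos"]); psi=np.arctan2(M[1,0],M[0,0])
t=-np.degrees((a+np.pi-psi+np.pi)%(2*np.pi)-np.pi)
print("t",round(o["time_s"],2),"pos",o["tool_pos"].round(4),"psi",round(psi,3),"tilt",np.round(M[:2,2],4),"q",o["joint_positions"].round(2))
print("shift mm",(d*1000).round(1),"dist",round(np.hypot(d[0],d[1])*1000),"turn z deg",round(t,1),"gap",o["finger_gap"].round(4),"F",o["ft_force"].round(1),"ff",round(o["finger_force"],1))
E
echo
```

>>> step_arm(
  targets=[
    [0, 0, 0.01, 0, 0, -8.5, 1],
    [0, 0, 0.01, 0, 0, -8.5, 1],
    [0, 0, 0.01, 0, 0, -8.5, 1],
    [0, 0, 0.01, 0, 0, -8.5, 1],
    [0, 0, 0.01, 0, 0, -8.5, 1],
    [0, 0, 0.01, 0, 0, -8.5, 1],
    [0, 0, 0.01, 0, 0, -8.5, 1],
    [0, 0, 0.01, 0, 0, -8.5, 1],
  ],
)

```text
time_s: 2.0
tool_pos: [0.1684, -0.602, 0.151]
tool_rot: [0.0, 0.743, 0.669, -0.0]
ft_force: [0.0, -0.5, -0.6]
finger_gap: 0.0853
finger_force: 0.0
```

>>> step_arm(
  targets=[
    [0, 0, 0, 0, 0, -8.5, 1],
    [0, 0, 0, 0, 0, -8.5, 1],
    [0, 0, 0, 0, 0, -8.5, 1],
    [0, 0, 0, 0, 0, -8.5, 1],
    [0, 0, 0, 0, 0, -8.5, 1],
    [0, 0, 0, 0, 0, -8.5, 1],
    [0, 0, 0, 0, 0, -8.5, 1],
    [0, 0, 0, 0, 0, -8.5, 1],
  ],
)

```text
time_s: 2.8
tool_pos: [0.1684, -0.6019, 0.1513]
tool_rot: [0.0, 0.242, 0.97, -0.0]
ft_force: [-0.8, 0.3, 1.2]
finger_gap: 0.0855
finger_force: 0.0
```

>>> step_arm(
  targets=[
    [0, 0, 0, 0, 0, -8.5, 1],
    [0, 0, 0, 0, 0, -8.5, 1],
    [0, 0, 0, 0, 0, -8.5, 1],
    [0, 0, 0, 0, 0, -8.5, 1],
    [0, 0, 0, 0, 0, -8.5, 1],
    [0, 0, 0, 0, 0, -1.5, 1],
  ],
)

```text
time_s: 3.4
tool_pos: [0.1684, -0.6019, 0.1513]
tool_rot: [0.0, -0.137, 0.991, -0.0]
ft_force: [-0.2, -0.6, 0.3]
finger_gap: 0.085
finger_force: 0.0
```

```bash
python3 go.py .5 -.2 .12 .278;python3 go.py .4425 .1435 .1 .278
```

```text
t 3.4 pos [ 0.1684 -0.6019  0.1513] psi -2.868 tilt [ 0.     -0.0001] q [-1.4   0.33 -0.13  1.11  0.   -1.68]
t 3.4 pos [ 0.1684 -0.6019  0.1513] psi -2.868 tilt [ 0.     -0.0001] q [-1.4   0.33 -0.13  1.11  0.   -1.68]Traceback (most recent call last):
  File "go.py", line 9, in <module>
    print("shift mm",(d*1000).round(1),"dist",round(np.hypot(d[0],d[1])*1000),"turn z deg",round(t,1),"gap",o["finger_gap"].round(4),"F",o["ft_force"].round(1),"ff",round(o["finger_force"],1))
                                                                                                            ^^^^^^^^^^^^^^^^^^^^^
AttributeError: 'float' object has no attribute 'round'
Traceback (most recent call last):
  File "go.py", line 9, in <module>
    print("shift mm",(d*1000).round(1),"dist",round(np.hypot(d[0],d[1])*1000),"turn z deg",round(t,1),"gap",o["finger_gap"].round(4),"F",o["ft_force"].round(1),"ff",round(o["finger_force"],1))
                                                                                                            ^^^^^^^^^^^^^^^^^^^^^
AttributeError: 'float' object has no attribute 'round'
```

```bash
cat > go.py <<'E'
import sys,numpy as np
from workcell import robot
from scipy.spatial.transform import Rotation as R
o=robot.get_obs(); w=o["tool_rot"]; M=R.from_quat([w[1],w[2],w[3],w[0]]).as_matrix(); p=o["tool_pos"]; psi=np.arctan2(M[1,0],M[0,0])
print("t",round(o["time_s"],2),"pos",p.round(4),"yaw",round((psi)%(2*np.pi)-np.pi,3),"tilt",np.round(M[:2,2],4),"q",o["joint_positions"].round(2),"gap",round(float(o["finger_gap"]),4),"F",o["ft_force"].round(1),"ff",round(float(o["finger_force"]),1))
for s in sys.argv[1:]:   # each x,y,z,yaw: shift first, then turn
    x,y,z,a=map(float,s.split(","))
    X=np.array([x,y,z]); d=M.T@(X-p)*1000
    t=-((a+np.pi-psi+np.pi)%(2*np.pi)-np.pi)
    print(s,"shift mm",d.round(1),"dist",round(np.hypot(d[0],d[1])),"turn z deg",round(np.degrees(t),1))
    M=M@R.from_rotvec([0,0,t]).as_matrix(); psi-=t; p=X
E
python3 go.py .5,-.2,.12,.278 .4425,.1435,.1,.278
```

```text
t 3.4 pos [ 0.1684 -0.6019  0.1513] yaw 0.274 tilt [ 0.     -0.0001] q [-1.4   0.33 -0.13  1.11  0.   -1.68] gap 0.085 F [-0.2 -0.6  0.3] ff 0.0
.5,-.2,.12,.278 shift mm [-428.   297.2   31.3] dist 521 turn z deg -0.2
.4425,.1435,.1,.278 shift mm [-39.  346.1  20. ] dist 348 turn z deg -0.0
```

>>> step_arm(
  targets=[
    [-0.033, 0.023, 0.002, 0, 0, 0, 1],
    [-0.033, 0.023, 0.002, 0, 0, 0, 1],
    [-0.033, 0.023, 0.002, 0, 0, 0, 1],
    [-0.033, 0.023, 0.002, 0, 0, 0, 1],
    [-0.033, 0.023, 0.002, 0, 0, 0, 1],
    [-0.033, 0.023, 0.002, 0, 0, 0, 1],
    [-0.033, 0.023, 0.002, 0, 0, 0, 1],
    [-0.033, 0.023, 0.002, 0, 0, 0, 1],
  ],
)

```text
time_s: 4.2
tool_pos: [0.374, -0.3524, 0.1355]
tool_rot: [0.0, -0.135, 0.991, -0.0]
ft_force: [1.2, -0.3, 1.5]
finger_gap: 0.0851
finger_force: 0.0
```

>>> step_arm(
  targets=[
    [-0.033, 0.023, 0.003, 0, 0, 0, 1],
    [-0.033, 0.023, 0.003, 0, 0, 0, 1],
    [-0.033, 0.023, 0.003, 0, 0, 0, 1],
    [-0.033, 0.023, 0.003, 0, 0, 0, 1],
    [-0.033, 0.023, 0.003, 0, 0, 0, 1],
    [-0.005, 0.038, 0.002, 0, 0, 0, 1],
    [-0.005, 0.038, 0.002, 0, 0, 0, 1],
    [-0.005, 0.038, 0.002, 0, 0, 0, 1],
  ],
)

```text
time_s: 5.0
tool_pos: [0.4847, -0.0831, 0.1143]
tool_rot: [0.0, -0.135, 0.991, -0.0]
ft_force: [0.5, 0.8, -0.1]
finger_gap: 0.0852
finger_force: 0.0
```

>>> step_arm(
  targets=[
    [-0.004, 0.038, 0.002, 0, 0, 0, 1],
    [-0.004, 0.038, 0.002, 0, 0, 0, 1],
    [-0.004, 0.038, 0.002, 0, 0, 0, 1],
    [-0.004, 0.038, 0.002, 0, 0, 0, 1],
    [-0.004, 0.038, 0.002, 0, 0, 0, 1],
    [-0.004, 0.038, 0.002, 0, 0, 0, 1],
    [0, 0, 0, 0, 0, 0, 1],
  ],
)

```text
time_s: 5.7
tool_pos: [0.4452, 0.1448, 0.1022]
tool_rot: [-0.0, -0.138, 0.99, 0.001]
ft_force: [-0.1, -0.5, 0.4]
finger_gap: 0.0859
finger_force: 0.0
```

```bash
python3 go.py .4425,.1435,.004,.278; python3 - <<'E'
from workcell import cams
import cv2,numpy as np
p=cams.get_image("top"); s=cams.get_image("side")
a=cv2.resize(p["img"][120:300,180:480],(660,396)); b=cv2.resize(s["img"][60:330,200:480],(580,560))
cv2.imwrite("pics/c1.png",b[:,:,::-1]); cv2.imwrite("pics/short.png",cv2.resize(np.load("P0.npy",allow_pickle=True).item()["top"]["img"][115:210,400:495],(570,570),interpolation=2)[:,:,::-1])
E
```

```text
t 5.7 pos [0.4452 0.1448 0.1022] yaw 0.276 tilt [-0.0005  0.0014] q [ 0.18  0.11 -0.52  0.94  0.   -0.1 ] gap 0.0859 F [-0.1 -0.5  0.4] ff 0.0
.4425,.1435,.004,.278 shift mm [ 3.  -0.7 98.2] dist 3 turn z deg -0.1
```

View pics/c1.png

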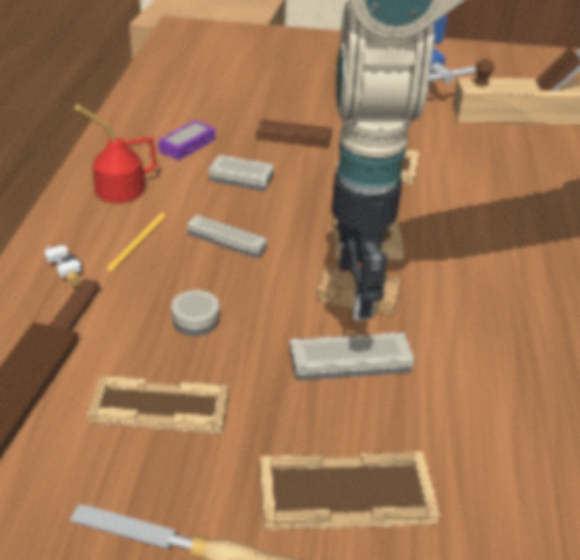

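View pics/short.png

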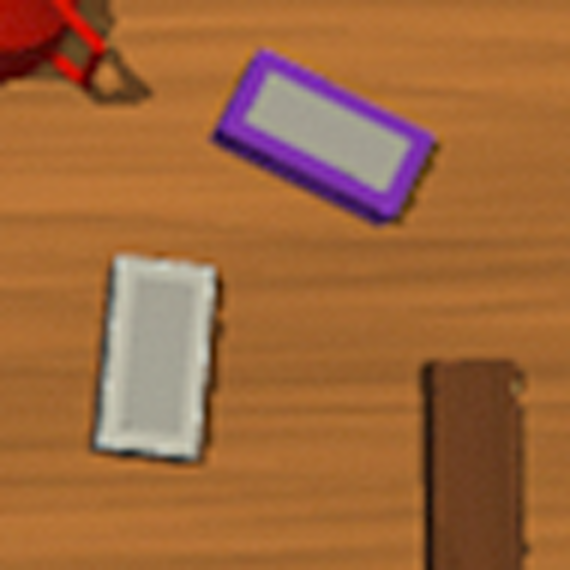

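The close crop shows the plain grey short stone at full-image pixel (426,174) and the purple-rimmed look-alike at (454,138), so the choice holds. The gripper stands over the middle of the long stone (side pixel about (372,225)).

>>> step_arm(
  targets=[
    [0.003, 0, 0.02, 0, 0, 0, 1],
    [0, 0, 0.025, 0, 0, 0, 1],
    [0, 0, 0.025, 0, 0, 0, 1],
    [0, 0, 0.015, 0, 0, 0, 1],
    [0, 0, 0.008, 0, 0, 0, 1],
    [0, 0, 0.005, 0, 0, 0, 1],
    [0, 0, 0, 0, 0, 0, 0.7],
  ],
)

```text
time_s: 6.5
tool_pos: [0.4437, 0.1401, 0.0042]
tool_rot: [-0.0, -0.135, 0.991, -0.0]
ft_force: [0.6, 0.5, 0.1]
finger_gap: 0.073
finger_force: 0.0
```

>>> step_arm(
  targets=[
    [0, 0, 0, 0, 0, 0, 0.5],
    [0, 0, 0, 0, 0, 0, 0.4],
    [0, 0, 0, 0, 0, 0, 0.3],
    [0, 0, 0, 0, 0, 0, 0.3],
    [0, 0, 0, 0, 0, 0, 0.3],
  ],
)

```text
time_s: 7.0
tool_pos: [0.4448, 0.1416, 0.0057]
tool_rot: [0.001, -0.136, 0.991, 0.001]
ft_force: [-1.3, 2.4, 4.8]
finger_gap: 0.0488
finger_force: 64.2
```

```bash
python3 go.py .4325,.3515,.09,.215
```

```text
t 7.0 pos [0.4448 0.1416 0.0057] yaw 0.273 tilt [0.0024 0.0021] q [ 0.17  0.24 -0.62  0.71  0.   -0.1 ] gap 0.0488 F [-1.3  2.4  4.8] ff 64.2
.4325,.3515,.09,.215 shift mm [-45.  205.5 -83.9] dist 210 turn z deg 3.3
```

>>> step_arm(
  targets=[
    [0, 0, -0.01, 0, 0, 0, 0.3],
    [0, 0, -0.025, 0, 0, 0, 0.3],
    [0, 0, -0.025, 0, 0, 0, 0.3],
    [-0.005, 0.023, -0.025, 0, 0, 0, 0.3],
    [-0.008, 0.036, 0, 0, 0, 0, 0.3],
    [-0.008, 0.036, 0, 0, 0, 0, 0.3],
    [-0.008, 0.036, 0, 0, 0, 0, 0.3],
    [-0.008, 0.036, 0, 0, 0, 0, 0.3],
  ],
)

```text
time_s: 7.8
tool_pos: [0.4332, 0.3122, 0.0894]
tool_rot: [-0.0, -0.136, 0.991, -0.001]
ft_force: [1.8, -0.6, -3.6]
finger_gap: 0.0484
finger_force: 63.8
```

>>> step_arm(
  targets=[
    [-0.008, 0.036, 0, 0, 0, 0, 0.3],
    [0, 0, 0, 0, 0, 3.3, 0.3],
    [0, 0, 0, 0, 0, 0, 0.3],
  ],
)

```text
time_s: 8.1
tool_pos: [0.4314, 0.3486, 0.0891]
tool_rot: [-0.0, -0.108, 0.994, -0.001]
ft_force: [0.0, -0.3, -4.1]
finger_gap: 0.0484
finger_force: 64.2
```

```bash
python3 go.py .4325,.3515,.03,.215; python3 - <<'E'
from workcell import cams
import cv2,numpy as np
p=cams.get_image("top"); s=cams.get_image("side"); np.save("P1.npy",{"top":p,"side":s},allow_pickle=True)
a=cv2.resize(p["img"][190:310,160:320],(533,400),interpolation=2); b=cv2.resize(s["img"][190:360,220:420],(470,400),interpolation=2)
cv2.imwrite("pics/c2.png",cv2.resize(np.hstack([a,b]),(798,318))[:,:,::-1])
E
```

```text
t 8.1 pos [0.4314 0.3486 0.0891] yaw 0.217 tilt [-0.0005 -0.0018] q [ 0.56  0.27 -0.36  0.95 -0.    0.35] gap 0.0484 F [ 0.  -0.3 -4.1] ff 64.2
.4325,.3515,.03,.215 shift mm [-1.8  2.7 59.1] dist 3 turn z deg 0.1
```

View pics/c2.png

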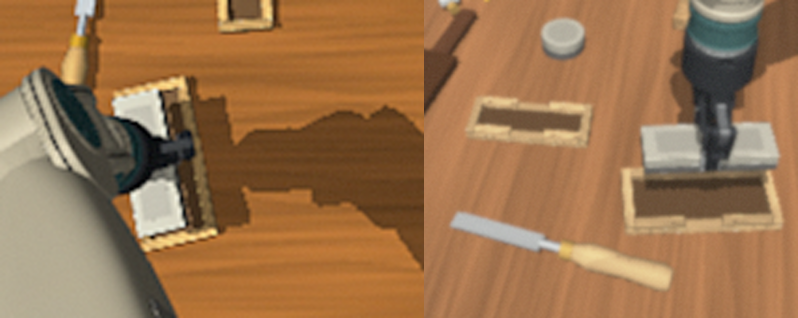

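The picture shows the long stone held level over the long box (top crop about (150,165)). I'll correct by 2–3 mm and lower it.

>>> step_arm(
  targets=[
    [-0.002, 0.003, 0.015, 0, 0, 0, 0.3],
    [0, 0, 0.02, 0, 0, 0, 0.3],
    [0, 0, 0.015, 0, 0, 0, 0.3],
    [0, 0, 0.009, 0, 0, 0, 0.3],
    [0, 0, 0, 0, 0, 0, 0.3],
    [0, 0, 0.004, 0, 0, 0, 0.3],
    [0, 0, 0.004, 0, 0, 0, 0.3],
    [0, 0, 0.003, 0, 0, 0, 0.3],
  ],
)

```text
time_s: 9.0
tool_pos: [0.434, 0.352, 0.0196]
tool_rot: [0.001, -0.107, 0.994, 0.0]
ft_force: [1.2, -0.2, -4.3]
finger_gap: 0.0485
finger_force: 64.2
```

```bash
python3 go.py .4325,.3515,.0125,.215
```

```text
t 9.0 pos [0.434  0.352  0.0196] yaw 0.215 tilt [0.0011 0.0007] q [ 0.57  0.36 -0.41  0.8  -0.    0.35] gap 0.0485 F [ 1.2 -0.2 -4.3] ff 64.2
.4325,.3515,.0125,.215 shift mm [ 1.6 -0.1  7.1] dist 2 turn z deg 0.0
```

>>> step_arm(
  targets=[
    [0, 0, 0.002, 0, 0, 0, 0.3],
    [0, 0, 0.002, 0, 0, 0, 0.3],
    [0, 0, 0.0015, 0, 0, 0, 0.3],
    [0, 0, 0.001, 0, 0, 0, 0.3],
    [0, 0, 0, 0, 0, 0, 0.3],
  ],
)

```text
time_s: 9.5
tool_pos: [0.4335, 0.3518, 0.0138]
tool_rot: [0.0, -0.107, 0.994, 0.0]
ft_force: [-2.4, -2.9, 3.6]
finger_gap: 0.0487
finger_force: 65.0
```

Contact comes at TCP z = 13.8 mm, which is the bench grasp height of 5.7 mm plus the 8 mm recess floor. The long stone is seated, so I release it and retreat.

>>> step_arm(
  targets=[
    [0, 0, 0, 0, 0, 0, 0.6],
    [0, 0, 0, 0, 0, 0, 0.7],
    [0, 0, 0, 0, 0, 0, 0.85],
    [0, 0, -0.005, 0, 0, 0, 1],
    [0, 0, -0.02, 0, 0, 0, 1],
    [0, 0, -0.03, 0, 0, 0, 1],
    [0, 0, -0.035, 0, 0, 0, 1],
    [0, 0, 0, 0, 0, 0, 1],
  ],
)

```text
time_s: 10.3
tool_pos: [0.4374, 0.3542, 0.1085]
tool_rot: [0.005, -0.107, 0.994, 0.002]
ft_force: [1.3, 0.6, 0.8]
finger_gap: 0.0854
finger_force: 0.0
```

```bash
python3 go.py .6585,-.2755,.09,-.145 .6585,-.2755,.004,-.145
```

```text
t 10.3 pos [0.4374 0.3542 0.1085] yaw 0.215 tilt [0.0091 0.0058] q [ 0.57  0.25 -0.33  0.98  0.    0.35] gap 0.0854 F [1.3 0.6 0.8] ff 0.0
.6585,-.2755,.09,-.145 shift mm [ -81.3 -662.5   16.8] dist 667 turn z deg 20.6
.6585,-.2755,.004,-.145 shift mm [ 0.7 -0.6 86. ] dist 1 turn z deg -0.0
```

>>> step_arm(
  targets=[
    [-0.005, -0.041, 0.001, 0, 0, 0, 1],
    [-0.005, -0.041, 0.001, 0, 0, 0, 1],
    [-0.005, -0.041, 0.001, 0, 0, 0, 1],
    [-0.005, -0.041, 0.001, 0, 0, 0, 1],
    [-0.005, -0.041, 0.001, 0, 0, 0, 1],
    [-0.005, -0.041, 0.001, 0, 0, 0, 1],
    [-0.005, -0.041, 0.001, 0, 0, 0, 1],
    [-0.005, -0.041, 0.001, 0, 0, 0, 1],
  ],
)

```text
time_s: 11.1
tool_pos: [0.5427, 0.0381, 0.0946]
tool_rot: [-0.0, -0.107, 0.994, 0.0]
ft_force: [1.0, -0.3, 0.6]
finger_gap: 0.0855
finger_force: 0.0
```

>>> step_arm(
  targets=[
    [-0.005, -0.041, 0.001, 0, 0, 0, 1],
    [-0.005, -0.041, 0.001, 0, 0, 0, 1],
    [-0.005, -0.041, 0.001, 0, 0, 0, 1],
    [-0.005, -0.041, 0.001, 0, 0, 0, 1],
    [-0.005, -0.041, 0.001, 0, 0, 0, 1],
    [-0.005, -0.041, 0.001, 0, 0, 0, 1],
    [-0.005, -0.041, 0.001, 0, 0, 0, 1],
    [-0.005, -0.041, 0.001, 0, 0, 0, 1],
  ],
)

```text
time_s: 11.9
tool_pos: [0.6518, -0.2737, 0.0862]
tool_rot: [-0.0, -0.107, 0.994, 0.0]
ft_force: [0.7, -0.0, 0.8]
finger_gap: 0.0855
finger_force: 0.0
```

>>> step_arm(
  targets=[
    [0, 0, 0, 0, 0, 7, 1],
    [0, 0, 0, 0, 0, 7, 1],
    [0, 0, 0, 0, 0, 6.6, 1],
    [0, 0, 0, 0, 0, 0, 1],
    [0, 0, 0, 0, 0, 0, 1],
  ],
)

```text
time_s: 12.4
tool_pos: [0.6515, -0.272, 0.0864]
tool_rot: [-0.0, 0.071, 0.997, 0.0]
ft_force: [0.6, -1.5, 0.6]
finger_gap: 0.0857
finger_force: 0.0
```

```bash
python3 go.py .6585,-.2755,.004,-.145; python3 - <<'E'
from workcell import cams
from loc import *
P={n:cams.get_image(n) for n in("top","side")}
np.save("P2.npy",P,allow_pickle=True)
for n,z,g in (("long_stone",.008,(.4325,.3515,.215)),("long_box",0,(.4325,.3515,.215))):
    for c in P:
        if n=="long_box": continue
        x,f=locate(n,P[c],g,z); print(n,c,x.round(4),round(f,3))
E
```

```text
t 12.4 pos [ 0.6515 -0.272   0.0864] yaw -0.142 tilt [-0.0005  0.0002] q [-0.49  0.51  0.    1.06 -0.   -0.35] gap 0.0857 F [ 0.6 -1.5  0.6] ff 0.0
.6585,-.2755,.004,-.145 shift mm [-7.5 -2.4 82.4] dist 8 turn z deg 0.2
long_stone top [0.4342 0.3515 0.2109] 0.028
long_stone side [0.4313 0.3515 0.2129] 0.019
```

The long stone is seated on centre. Next is the short stone.

>>> step_arm(
  targets=[
    [-0.0075, -0.0025, 0.01, 0, 0, 0, 1],
    [0, 0, 0.025, 0, 0, 0, 1],
    [0, 0, 0.025, 0, 0, 0, 1],
    [0, 0, 0.012, 0, 0, 0, 1],
    [0, 0, 0.006, 0, 0, 0, 1],
    [0, 0, 0.004, 0, 0, 0, 1],
    [0, 0, 0, 0, 0, 0, 1],
    [0, 0, 0, 0, 0, 0, 0.7],
  ],
)

```text
time_s: 13.3
tool_pos: [0.6597, -0.2761, 0.006]
tool_rot: [0.001, 0.072, 0.997, -0.0]
ft_force: [0.7, -0.3, -0.5]
finger_gap: 0.0734
finger_force: 0.0
```

>>> step_arm(
  targets=[
    [0, 0, 0, 0, 0, 0, 0.5],
    [0, 0, 0, 0, 0, 0, 0.4],
    [0, 0, 0, 0, 0, 0, 0.3],
    [0, 0, 0, 0, 0, 0, 0.3],
    [0, 0, 0, 0, 0, 0, 0.3],
  ],
)

```text
time_s: 13.8
tool_pos: [0.6599, -0.2761, 0.0064]
tool_rot: [0.001, 0.072, 0.997, -0.0]
ft_force: [-0.7, 0.9, 5.9]
finger_gap: 0.0484
finger_force: 66.3
```

```bash
python3 go.py .6585,-.2755,.09,-.145 .4295,-.3615,.09,-.1
```

```text
t 13.8 pos [ 0.6599 -0.2761  0.0064] yaw -0.144 tilt [ 0.0025 -0.0008] q [-0.49  0.6  -0.04  0.93  0.   -0.34] gap 0.0484 F [-0.7  0.9  5.9] ff 66.3
.6585,-.2755,.09,-.145 shift mm [  1.2   0.3 -83.6] dist 1 turn z deg 0.0
.4295,-.3615,.09,-.1 shift mm [ 214.2 -118.2   -0.5] dist 245 turn z deg -2.6
```

>>> step_arm(
  targets=[
    [0, 0, -0.01, 0, 0, 0, 0.3],
    [0, 0, -0.025, 0, 0, 0, 0.3],
    [0, 0, -0.025, 0, 0, 0, 0.3],
    [0, 0, -0.024, 0, 0, 0, 0.3],
    [0.03, -0.017, 0, 0, 0, 0, 0.3],
    [0.03, -0.017, 0, 0, 0, 0, 0.3],
    [0.03, -0.017, 0, 0, 0, 0, 0.3],
    [0.03, -0.017, 0, 0, 0, 0, 0.3],
  ],
)

```text
time_s: 14.6
tool_pos: [0.528, -0.3254, 0.0882]
tool_rot: [-0.001, 0.072, 0.997, 0.0]
ft_force: [0.2, -0.4, -2.2]
finger_gap: 0.0487
finger_force: 65.4
```

>>> step_arm(
  targets=[
    [0.03, -0.017, 0, 0, 0, 0, 0.3],
    [0.03, -0.017, 0, 0, 0, 0, 0.3],
    [0.03, -0.016, 0, 0, 0, 0, 0.3],
    [0, 0, 0, 0, 0, -2.6, 0.3],
    [0, 0, 0, 0, 0, 0, 0.3],
    [0, 0, 0, 0, 0, 0, 0.3],
  ],
)

```text
time_s: 15.2
tool_pos: [0.4338, -0.362, 0.0886]
tool_rot: [-0.0, 0.05, 0.999, 0.0]
ft_force: [0.0, -0.4, -2.9]
finger_gap: 0.0489
finger_force: 65.5
```

```bash
python3 go.py .4300,-.3615,.03,-.1; python3 - <<'E'
from workcell import cams
from loc import *
p=cams.get_image("side"); b=cv2.resize(p["img"][90:230,250:450],(780,546),interpolation=2)
cv2.imwrite("pics/c3.png",b[:,:,::-1])
E
```

```text
t 15.2 pos [ 0.4338 -0.362   0.0886] yaw -0.1 tilt [-0.0003  0.0004] q [-0.81  0.29 -0.34  0.95 -0.   -0.71] gap 0.0489 F [ 0.  -0.4 -2.9] ff 65.5
.4300,-.3615,.03,-.1 shift mm [ 3.8  0.1 58.6] dist 4 turn z deg 0.0
```

View pics/c3.png

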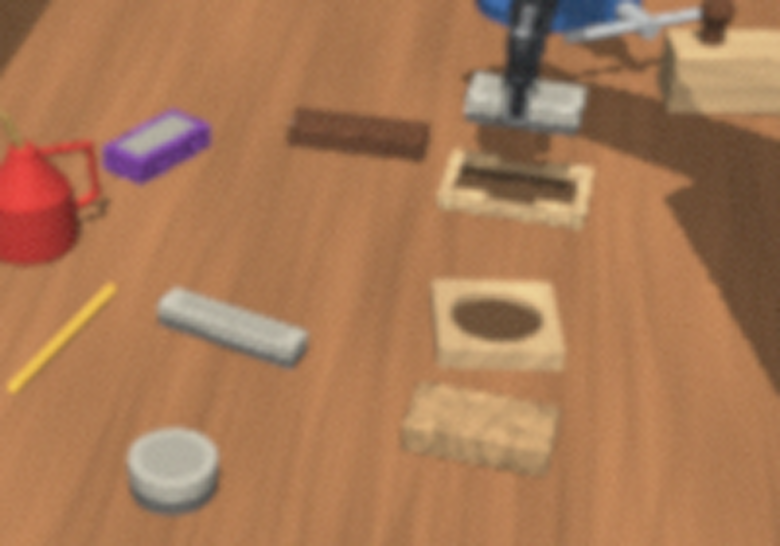

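The short stone is held level above the short box (crop (525,105), box at (515,190)). Lowering it.

>>> step_arm(
  targets=[
    [0.004, 0, 0.015, 0, 0, 0, 0.3],
    [0, 0, 0.02, 0, 0, 0, 0.3],
    [0, 0, 0.015, 0, 0, 0, 0.3],
    [0, 0, 0.01, 0, 0, 0, 0.3],
    [0, 0, 0.004, 0, 0, 0, 0.3],
    [0, 0, 0.003, 0, 0, 0, 0.3],
    [0, 0, 0.002, 0, 0, 0, 0.3],
    [0, 0, 0, 0, 0, 0, 0.3],
  ],
)

```text
time_s: 16.05
tool_pos: [0.4303, -0.3621, 0.0202]
tool_rot: [0.0, 0.049, 0.999, -0.0]
ft_force: [-0.2, 0.8, -3.4]
finger_gap: 0.0485
finger_force: 65.5
```

>>> step_arm(
  targets=[
    [0, 0, 0.002, 0, 0, 0, 0.3],
    [0, 0, 0.0015, 0, 0, 0, 0.3],
    [0, 0, 0.001, 0, 0, 0, 0.3],
    [0, 0, 0, 0, 0, 0, 0.3],
  ],
)

```text
time_s: 16.45
tool_pos: [0.4299, -0.3617, 0.0152]
tool_rot: [-0.0, 0.049, 0.999, 0.0]
ft_force: [-0.5, -0.2, -2.1]
finger_gap: 0.0483
finger_force: 65.5
```

>>> step_arm(
  targets=[
    [0, 0, 0.001, 0, 0, 0, 0.3],
    [0, 0, 0.0005, 0, 0, 0, 0.3],
    [0, 0, 0, 0, 0, 0, 0.3],
  ],
)

```text
time_s: 16.75
tool_pos: [0.4301, -0.362, 0.0143]
tool_rot: [0.0, 0.049, 0.999, -0.0]
ft_force: [-0.3, -0.3, 2.7]
finger_gap: 0.0485
finger_force: 65.9
```

>>> step_arm(
  targets=[
    [0, 0, 0, 0, 0, 0, 0.6],
    [0, 0, 0, 0, 0, 0, 0.7],
    [0, 0, 0, 0, 0, 0, 0.85],
    [0, 0, -0.005, 0, 0, 0, 1],
    [0, 0, -0.02, 0, 0, 0, 1],
    [0, 0, -0.03, 0, 0, 0, 1],
    [0, 0, -0.025, 0, 0, 0, 1],
    [0, 0, 0, 0, 0, 0, 1],
  ],
)

```text
time_s: 17.55
tool_pos: [0.4326, -0.3645, 0.0983]
tool_rot: [0.003, 0.049, 0.999, -0.003]
ft_force: [0.5, -0.9, -0.5]
finger_gap: 0.0857
finger_force: 0.0
```

```bash
python3 go.py .649,-.089,.09,-.358
```

```text
t 17.55 pos [ 0.4326 -0.3645  0.0983] yaw -0.099 tilt [ 0.0059 -0.0062] q [-0.81  0.27 -0.33  0.96  0.   -0.72] gap 0.0857 F [ 0.5 -0.9 -0.5] ff 0.0
.649,-.089,.09,-.358 shift mm [-188.1  295.6    7.8] dist 350 turn z deg 14.8
```

>>> step_arm(
  targets=[
    [-0.0235, 0.037, 0.001, 0, 0, 0, 1],
    [-0.0235, 0.037, 0.001, 0, 0, 0, 1],
    [-0.0235, 0.037, 0.001, 0, 0, 0, 1],
    [-0.0235, 0.037, 0.001, 0, 0, 0, 1],
    [-0.0235, 0.037, 0.001, 0, 0, 0, 1],
    [-0.0235, 0.037, 0.001, 0, 0, 0, 1],
    [-0.0235, 0.037, 0.001, 0, 0, 0, 1],
    [-0.0235, 0.037, 0.001, 0, 0, 0, 1],
  ],
)

```text
time_s: 18.35
tool_pos: [0.6468, -0.0842, 0.0851]
tool_rot: [-0.0, 0.049, 0.999, 0.0]
ft_force: [0.1, -0.5, 0.1]
finger_gap: 0.0857
finger_force: 0.0
```

>>> step_arm(
  targets=[
    [0, 0, 0, 0, 0, 7.4, 1],
    [0, 0, 0, 0, 0, 7.4, 1],
    [0, 0, 0, 0, 0, 0, 1],
    [0, 0, 0, 0, 0, 0, 1],
  ],
)

```text
time_s: 18.75
tool_pos: [0.6458, -0.0858, 0.0852]
tool_rot: [-0.001, 0.176, 0.984, 0.0]
ft_force: [0.1, 0.2, 0.1]
finger_gap: 0.0852
finger_force: 0.0
```

```bash
python3 go.py .649,-.089,.006,-.358;python3 - <<'E'
from workcell import cams
from loc import *
P={n:cams.get_image(n) for n in("top","side")}
for n,z,g in (("short_stone",.008,(.4295,-.3615,-.1)),("round_stone",0,(.6565,.098,0))):
    for c in P:
        x,f=locate(n,P[c],g,z); print(n,c,x.round(4),round(f,3))
E
```

```text
t 18.75 pos [ 0.6458 -0.0858  0.0852] yaw -0.355 tilt [-0.001   0.0002] q [-0.23  0.43 -0.14  1.01 -0.    0.12] gap 0.0852 F [0.1 0.2 0.1] ff 0.0
.649,-.089,.006,-.358 shift mm [-4.2 -1.9 79.2] dist 5 turn z deg 0.2
short_stone top [ 0.4288 -0.3637 -0.1098] 0.027
short_stone side [ 0.4264 -0.3591 -0.1475] 0.1
round_stone top [0.6586 0.098  0.133 ] 0.05
round_stone side [0.6548 0.0984 0.199 ] 0.065
```

>>> step_arm(
  targets=[
    [-0.004, -0.002, 0.01, 0, 0, 0, 1],
    [0, 0, 0.025, 0, 0, 0, 1],
    [0, 0, 0.02, 0, 0, 0, 1],
    [0, 0, 0.013, 0, 0, 0, 1],
    [0, 0, 0.007, 0, 0, 0, 1],
    [0, 0, 0.004, 0, 0, 0, 1],
    [0, 0, 0, 0, 0, 0, 0.7],
    [0, 0, 0, 0, 0, 0, 0.5],
  ],
)

```text
time_s: 19.65
tool_pos: [0.6502, -0.0894, 0.0077]
tool_rot: [0.001, 0.178, 0.984, -0.0]
ft_force: [0.7, -0.1, -0.1]
finger_gap: 0.0587
finger_force: 0.0
```

>>> step_arm(
  targets=[
    [0, 0, 0, 0, 0, 0, 0.4],
    [0, 0, 0, 0, 0, 0, 0.3],
    [0, 0, 0, 0, 0, 0, 0.2],
    [0, 0, 0, 0, 0, 0, 0.1],
    [0, 0, 0, 0, 0, 0, 0.1],
    [0, 0, 0, 0, 0, 0, 0.1],
  ],
)

```text
time_s: 20.25
tool_pos: [0.6504, -0.0894, 0.008]
tool_rot: [0.001, 0.178, 0.984, -0.0]
ft_force: [0.0, -0.8, 5.7]
finger_gap: 0.0265
finger_force: 61.3
```

```bash
python3 go.py .649,-.089,.09,-.358 .664,.2658,.09,.071
```

```text
t 20.25 pos [ 0.6504 -0.0894  0.008 ] yaw -0.357 tilt [ 0.0021 -0.0004] q [-0.23  0.51 -0.19  0.87  0.    0.12] gap 0.0265 F [ 0.  -0.8  5.7] ff 61.3
.649,-.089,.09,-.358 shift mm [  1.2  -0.1 -82. ] dist 1 turn z deg 0.0
.664,.2658,.09,.071 shift mm [ 1.103e+02  3.376e+02 -1.000e-01] dist 355 turn z deg -24.6
```

>>> step_arm(
  targets=[
    [0, 0, -0.01, 0, 0, 0, 0.1],
    [0, 0, -0.022, 0, 0, 0, 0.1],
    [0, 0, -0.025, 0, 0, 0, 0.1],
    [0, 0, -0.025, 0, 0, 0, 0.1],
    [0.008, 0.02, 0, 0, 0, 0, 0.1],
    [0.012, 0.037, 0, 0, 0, 0, 0.1],
    [0.012, 0.037, 0, 0, 0, 0, 0.1],
    [0.012, 0.037, 0, 0, 0, 0, 0.1],
  ],
)

```text
time_s: 21.05
tool_pos: [0.6529, 0.0501, 0.0884]
tool_rot: [-0.001, 0.178, 0.984, -0.0]
ft_force: [0.1, 0.4, -1.6]
finger_gap: 0.0263
finger_force: 60.5
```

>>> step_arm(
  targets=[
    [0.012, 0.037, 0, 0, 0, 0, 0.1],
    [0.012, 0.037, 0, 0, 0, 0, 0.1],
    [0.012, 0.037, 0, 0, 0, 0, 0.1],
    [0.012, 0.037, 0, 0, 0, 0, 0.1],
    [0.012, 0.037, 0, 0, 0, 0, 0.1],
    [0.007, 0.021, 0, 0, 0, 0, 0.1],
  ],
)

```text
time_s: 21.65
tool_pos: [0.6623, 0.2682, 0.0883]
tool_rot: [-0.001, 0.177, 0.984, 0.0]
ft_force: [0.6, -0.9, -2.3]
finger_gap: 0.0262
finger_force: 60.5
```

>>> step_arm(
  targets=[
    [0, 0, 0, 0, 0, -6, 0.1],
    [0, 0, 0, 0, 0, -7, 0.1],
    [0, 0, 0, 0, 0, -7, 0.1],
    [0, 0, 0, 0, 0, -4.6, 0.1],
    [0, 0, 0, 0, 0, 0, 0.1],
    [0, 0, 0, 0, 0, 0, 0.1],
  ],
)

```text
time_s: 22.25
tool_pos: [0.6629, 0.2648, 0.0885]
tool_rot: [-0.0, -0.035, 0.999, -0.0]
ft_force: [-0.6, 0.1, -1.3]
finger_gap: 0.0267
finger_force: 60.4
```

```bash
python3 go.py .664,.2658,.032,.071; python3 - <<'E'
from workcell import cams
from loc import *
p=cams.get_image("side"); q=cams.get_image("top"); b=np.hstack([cv2.resize(p["img"][150:320,210:410],(400,340),interpolation=2),cv2.resize(q["img"][120:235,200:335],(399,340),interpolation=2)])
cv2.imwrite("pics/c4.png",b[:,:,::-1])
E
```

```text
t 22.25 pos [0.6629 0.2648 0.0885] yaw 0.07 tilt [-0.0009 -0.0006] q [ 0.29  0.52  0.02  1.07 -0.    0.22] gap 0.0267 F [-0.6  0.1 -1.3] ff 60.4
.664,.2658,.032,.071 shift mm [-1.2  0.9 56.5] dist 2 turn z deg -0.1
```

View pics/c4.png

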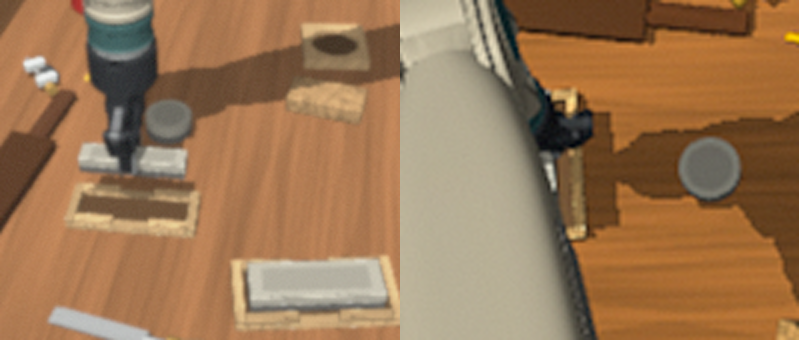

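The narrow stone is held level over its box (crop (133,160), box at (133,207)), and the long stone lies seated. Lowering it.

>>> step_arm(
  targets=[
    [-0.001, 0.001, 0.015, 0, 0, 0, 0.1],
    [0, 0, 0.02, 0, 0, 0, 0.1],
    [0, 0, 0.015, 0, 0, 0, 0.1],
    [0, 0, 0.008, 0, 0, 0, 0.1],
    [0, 0, 0.004, 0, 0, 0, 0.1],
    [0, 0, 0.003, 0, 0, 0, 0.1],
    [0, 0, 0.002, 0, 0, 0, 0.1],
    [0, 0, 0, 0, 0, 0, 0.1],
  ],
)

```text
time_s: 23.15
tool_pos: [0.6645, 0.2666, 0.0223]
tool_rot: [0.0, -0.036, 0.999, 0.0]
ft_force: [0.0, 0.2, -1.1]
finger_gap: 0.0263
finger_force: 60.4
```

>>> step_arm(
  targets=[
    [0, 0, 0.002, 0, 0, 0, 0.1],
    [0, 0, 0.001, 0, 0, 0, 0.1],
    [0, 0, 0.001, 0, 0, 0, 0.1],
    [0, 0, 0, 0, 0, 0, 0.1],
  ],
)

```text
time_s: 23.55
tool_pos: [0.664, 0.2664, 0.0178]
tool_rot: [-0.0, -0.036, 0.999, -0.0]
ft_force: [-0.1, -0.0, -1.5]
finger_gap: 0.0264
finger_force: 60.5
```

>>> step_arm(
  targets=[
    [0, 0, 0.001, 0, 0, 0, 0.1],
    [0, 0, 0.001, 0, 0, 0, 0.1],
    [0, 0, 0, 0, 0, 0, 0.1],
    [0, 0, 0, 0, 0, 0, 0.1],
  ],
)

```text
time_s: 23.95
tool_pos: [0.6642, 0.2665, 0.016]
tool_rot: [0.0, -0.036, 0.999, 0.0]
ft_force: [0.0, 0.1, -0.5]
finger_gap: 0.0265
finger_force: 60.6
```

>>> step_arm(
  targets=[
    [0, 0, 0.0005, 0, 0, 0, 0.1],
    [0, 0, 0.0003, 0, 0, 0, 0.1],
    [0, 0, 0, 0, 0, 0, 0.1],
  ],
)

```text
time_s: 24.25
tool_pos: [0.6643, 0.2665, 0.016]
tool_rot: [0.0, -0.036, 0.999, 0.0]
ft_force: [-2.0, -0.7, 4.8]
finger_gap: 0.0263
finger_force: 61.3
```

Contact at the expected height. I release the stone and go to the round one.

>>> step_arm(
  targets=[
    [0, 0, 0, 0, 0, 0, 0.4],
    [0, 0, 0, 0, 0, 0, 0.5],
    [0, 0, 0, 0, 0, 0, 0.7],
    [0, 0, -0.005, 0, 0, 0, 0.85],
    [0, 0, -0.02, 0, 0, 0, 1],
    [0, 0, -0.03, 0, 0, 0, 1],
    [0, 0, -0.025, 0, 0, 0, 1],
    [0, 0, 0, 0, 0, 0, 1],
  ],
)

```text
time_s: 25.05
tool_pos: [0.6678, 0.2676, 0.1004]
tool_rot: [0.005, -0.036, 0.999, 0.001]
ft_force: [0.8, 0.3, -0.0]
finger_gap: 0.0854
finger_force: 0.0
```

```bash
python3 go.py .6565,.098,.09,.071
```

```text
t 25.05 pos [0.6678 0.2676 0.1004] yaw 0.072 tilt [0.0089 0.0027] q [0.29 0.52 0.04 1.08 0.   0.22] gap 0.0854 F [ 0.8  0.3 -0. ] ff 0.0
.6565,.098,.09,.071 shift mm [  23.6 -168.4    9.9] dist 170 turn z deg 0.1
```

>>> step_arm(
  targets=[
    [0.005, -0.034, 0.001, 0, 0, 0, 1],
    [0.005, -0.034, 0.001, 0, 0, 0, 1],
    [0.005, -0.034, 0.001, 0, 0, 0, 1],
    [0.004, -0.033, 0.001, 0, 0, 0, 1],
    [0.004, -0.033, 0.001, 0, 0, 0, 1],
    [0, 0, 0, 0, 0, 0, 1],
    [0, 0, 0, 0, 0, 0, 1],
  ],
)

```text
time_s: 25.75
tool_pos: [0.6528, 0.0966, 0.0893]
tool_rot: [-0.001, -0.035, 0.999, 0.0]
ft_force: [-0.1, -0.1, -0.5]
finger_gap: 0.0852
finger_force: 0.0
```

```bash
python3 go.py .6565,.098,.007,.071;python3 - <<'E'
from workcell import cams
from loc import *
P={n:cams.get_image(n) for n in("top","side")}
for n,z,g in (("narrow_stone",.008,(.664,.2658,.07)),):
    for c in P:
        x,f=locate(n,P[c],g,z); print(n,c,x.round(4),round(f,3))
E
```

```text
t 25.75 pos [0.6528 0.0966 0.0893] yaw 0.07 tilt [-0.0012  0.0004] q [ 0.05  0.44 -0.11  1.02  0.   -0.02] gap 0.0852 F [-0.1 -0.1 -0.5] ff 0.0
.6565,.098,.007,.071 shift mm [-3.9  1.1 82.3] dist 4 turn z deg -0.0
narrow_stone top [0.6649 0.2659 0.0783] 0.046
narrow_stone side [0.6608 0.2661 0.0848] 0.045
```

The narrow stone is centred in its box. Next is the round stone.

>>> step_arm(
  targets=[
    [-0.004, 0.001, 0.01, 0, 0, 0, 1],
    [0, 0, 0.022, 0, 0, 0, 1],
    [0, 0, 0.022, 0, 0, 0, 1],
    [0, 0, 0.015, 0, 0, 0, 1],
    [0, 0, 0.009, 0, 0, 0, 1],
    [0, 0, 0.005, 0, 0, 0, 1],
    [0, 0, 0, 0, 0, 0, 1],
    [0, 0, 0, 0, 0, 0, 0.85],
  ],
)

```text
time_s: 26.65
tool_pos: [0.658, 0.0986, 0.0078]
tool_rot: [0.001, -0.036, 0.999, 0.0]
ft_force: [0.1, 0.5, -0.0]
finger_gap: 0.0739
finger_force: 0.0
```

>>> step_arm(
  targets=[
    [0, 0, 0, 0, 0, 0, 0.75],
    [0, 0, 0, 0, 0, 0, 0.65],
    [0, 0, 0, 0, 0, 0, 0.55],
    [0, 0, 0, 0, 0, 0, 0.5],
    [0, 0, 0, 0, 0, 0, 0.5],
  ],
)

```text
time_s: 27.15
tool_pos: [0.6585, 0.0988, 0.009]
tool_rot: [0.001, -0.036, 0.999, 0.0]
ft_force: [-1.8, 1.0, 4.4]
finger_gap: 0.0618
finger_force: 66.1
```

```bash
python3 go.py .6565,.098,.1,.071 .4367,-.1375,.1,.071
```

```text
t 27.15 pos [0.6585 0.0988 0.009 ] yaw 0.072 tilt [0.0028 0.0009] q [ 0.05  0.53 -0.17  0.88  0.   -0.02] gap 0.0618 F [-1.8  1.   4.4] ff 66.1
.6565,.098,.1,.071 shift mm [  1.8  -0.6 -91.1] dist 2 turn z deg 0.1
.4367,-.1375,.1,.071 shift mm [ 236.  -219.3   -0.8] dist 322 turn z deg -0.0
```

>>> step_arm(
  targets=[
    [0, 0, -0.01, 0, 0, 0, 0.5],
    [0, 0, -0.025, 0, 0, 0, 0.5],
    [0, 0, -0.025, 0, 0, 0, 0.5],
    [0, 0, -0.025, 0, 0, 0, 0.5],
    [0.018, -0.016, 0, 0, 0, 0, 0.5],
    [0.026, -0.024, 0, 0, 0, 0, 0.5],
    [0.026, -0.024, 0, 0, 0, 0, 0.5],
    [0.026, -0.024, 0, 0, 0, 0, 0.5],
  ],
)

```text
time_s: 27.95
tool_pos: [0.5665, 0.0029, 0.0922]
tool_rot: [-0.0, -0.036, 0.999, -0.0]
ft_force: [-0.2, 0.3, -1.4]
finger_gap: 0.0614
finger_force: 65.8
```

>>> step_arm(
  targets=[
    [0.026, -0.024, 0, 0, 0, 0, 0.5],
    [0.026, -0.024, 0, 0, 0, 0, 0.5],
    [0.026, -0.024, 0, 0, 0, 0, 0.5],
    [0.026, -0.024, 0, 0, 0, 0, 0.5],
    [0.026, -0.024, 0, 0, 0, 0, 0.5],
    [0.011, -0.011, 0, 0, 0, 0, 0.5],
    [0, 0, 0, 0, 0, 0, 0.5],
    [0, 0, 0, 0, 0, 0, 0.5],
  ],
)

```text
time_s: 28.75
tool_pos: [0.4367, -0.1371, 0.0923]
tool_rot: [0.0, -0.036, 0.999, -0.0]
ft_force: [-0.7, 0.2, -2.3]
finger_gap: 0.0619
finger_force: 65.8
```

```bash
python3 go.py .4367,-.1375,.033,.071; python3 - <<'E'
from workcell import cams
from loc import *
p=cams.get_image("side"); q=cams.get_image("top"); b=np.hstack([cv2.resize(p["img"][110:280,260:460],(400,340),interpolation=2),cv2.resize(q["img"][170:285,330:465],(399,340),interpolation=2)])
cv2.imwrite("pics/c5.png",b[:,:,::-1])
E
```

```text
t 28.75 pos [ 0.4367 -0.1371  0.0923] yaw 0.071 tilt [ 0.0008 -0.    ] q [-0.45  0.1  -0.56  0.91  0.   -0.52] gap 0.0619 F [-0.7  0.2 -2.3] ff 65.8
.4367,-.1375,.033,.071 shift mm [ 0.1 -0.4 59.3] dist 0 turn z deg 0.0
```

View pics/c5.png

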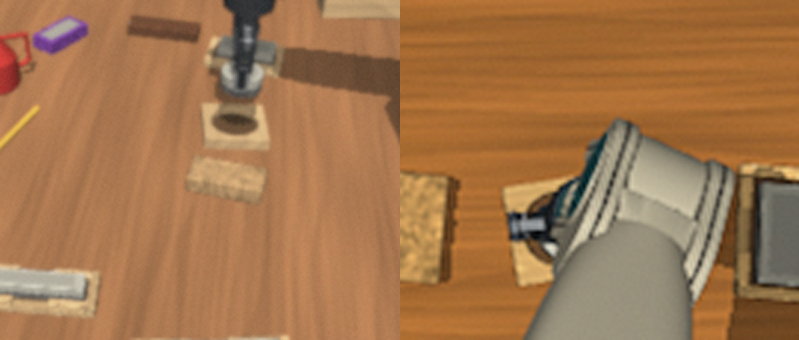

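The round stone is held over its round recess (crop (240,80), box at (236,125)), clear of the cork and the short stone. Lowering it.

>>> step_arm(
  targets=[
    [0, 0, 0.015, 0, 0, 0, 0.5],
    [0, 0, 0.02, 0, 0, 0, 0.5],
    [0, 0, 0.015, 0, 0, 0, 0.5],
    [0, 0, 0.009, 0, 0, 0, 0.5],
    [0, 0, 0.004, 0, 0, 0, 0.5],
    [0, 0, 0.004, 0, 0, 0, 0.5],
    [0, 0, 0.003, 0, 0, 0, 0.5],
    [0, 0, 0, 0, 0, 0, 0.5],
  ],
)

```text
time_s: 29.65
tool_pos: [0.4368, -0.137, 0.0221]
tool_rot: [0.0, -0.036, 0.999, -0.0]
ft_force: [-0.5, 0.3, -1.6]
finger_gap: 0.0614
finger_force: 65.9
```

>>> step_arm(
  targets=[
    [0, 0, 0.002, 0, 0, 0, 0.5],
    [0, 0, 0.001, 0, 0, 0, 0.5],
    [0, 0, 0.001, 0, 0, 0, 0.5],
    [0, 0, 0, 0, 0, 0, 0.5],
  ],
)

```text
time_s: 30.05
tool_pos: [0.4366, -0.137, 0.018]
tool_rot: [0.0, -0.036, 0.999, 0.0]
ft_force: [0.2, 0.4, -2.0]
finger_gap: 0.0614
finger_force: 65.9
```

>>> step_arm(
  targets=[
    [0, 0, 0.001, 0, 0, 0, 0.5],
    [0, 0, 0.0005, 0, 0, 0, 0.5],
    [0, 0, 0, 0, 0, 0, 0.5],
  ],
)

```text
time_s: 30.35
tool_pos: [0.4367, -0.1371, 0.0169]
tool_rot: [0.0, -0.036, 0.999, -0.0]
ft_force: [-1.4, 0.8, 3.2]
finger_gap: 0.0618
finger_force: 66.5
```

>>> step_arm(
  targets=[
    [0, 0, 0, 0, 0, 0, 0.7],
    [0, 0, 0, 0, 0, 0, 0.8],
    [0, 0, 0, 0, 0, 0, 0.9],
    [0, 0, -0.005, 0, 0, 0, 1],
    [0, 0, -0.02, 0, 0, 0, 1],
    [0, 0, -0.03, 0, 0, 0, 1],
    [0, 0, -0.04, 0, 0, 0, 1],
    [0, 0, -0.04, 0, 0, 0, 1],
  ],
)

```text
time_s: 31.15
tool_pos: [0.4361, -0.1367, 0.1527]
tool_rot: [-0.0, -0.036, 0.999, 0.0]
ft_force: [0.8, -0.3, -0.5]
finger_gap: 0.0859
finger_force: 0.0
```

>>> step_arm(
  targets=[
    [-0.02, -0.03, -0.02, 0, 0, 0, 1],
    [-0.03, -0.03, -0.02, 0, 0, 0, 1],
    [-0.03, -0.03, -0.02, 0, 0, 0, 1],
    [-0.03, -0.03, 0, 0, 0, 0, 1],
    [-0.03, -0.03, 0, 0, 0, 0, 1],
    [-0.03, -0.03, 0, 0, 0, 0, 1],
    [-0.03, -0.02, 0, 0, 0, 0, 1],
    [0, 0, 0, 0, 0, 0, 1],
  ],
)

```text
time_s: 31.95
tool_pos: [0.6536, -0.3246, 0.2099]
tool_rot: [0.001, -0.036, 0.999, -0.0]
ft_force: [-0.8, 1.0, -0.2]
finger_gap: 0.0855
finger_force: 0.0
```

```bash
python3 go.py; python3 - <<'E'
from workcell import cams
from loc import *
P={n:cams.get_image(n) for n in("top","side")}
cv2.imwrite("pics/end_t.png",cv2.resize(P["top"]["img"][110:290,160:500],(795,421),interpolation=2)[:,:,::-1])
cv2.imwrite("pics/end_s.png",cv2.resize(P["side"]["img"][90:350,200:480],(640,594),interpolation=2)[:,:,::-1])
for n,g in (("long_stone",(.4325,.3515,.215)),("short_stone",(.4295,-.3615,-.1)),("narrow_stone",(.664,.2658,.07)),("round_stone",(.4367,-.1375,0))):
    for c in P:
        try: x,f=locate(n,P[c],g,.008); print(n,c,x.round(4),round(f,3))
        except Exception as e: print(n,c,e)
E
```

```text
t 31.95 pos [ 0.6536 -0.3246  0.2099] yaw 0.071 tilt [ 0.0015 -0.0009] q [-0.55  0.47  0.21  1.3   0.   -0.62] gap 0.0855 F [-0.8  1.  -0.2] ff 0.0
long_stone top [0.4349 0.3517 0.2129] 0.03
long_stone side [0.4311 0.3514 0.214 ] 0.018
short_stone top [ 0.408  -0.3774 -0.2668] 0.672
short_stone side [ 0.4247 -0.3648 -0.0824] 0.074
narrow_stone top [0.6652 0.2659 0.0812] 0.047
narrow_stone side [0.6608 0.2661 0.0841] 0.044
round_stone top [ 0.436  -0.1392  0.1495] 0.019
round_stone side [ 0.4328 -0.1416  0.0285] 0.116
```

View pics/end_s.png

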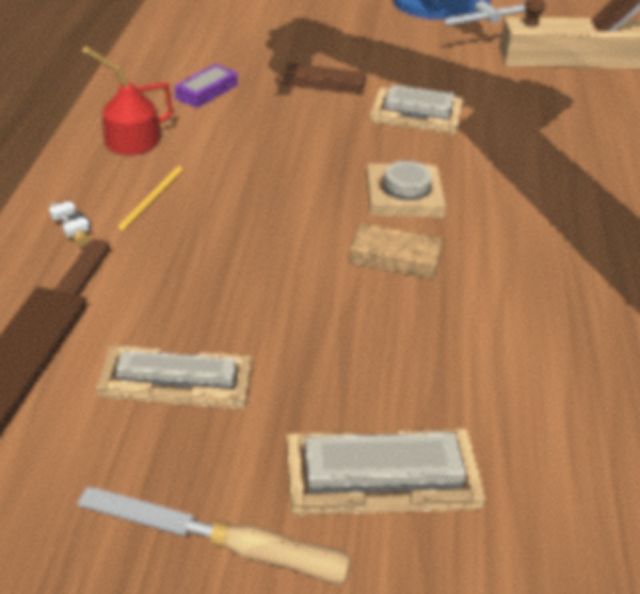

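View pics/end_t.png

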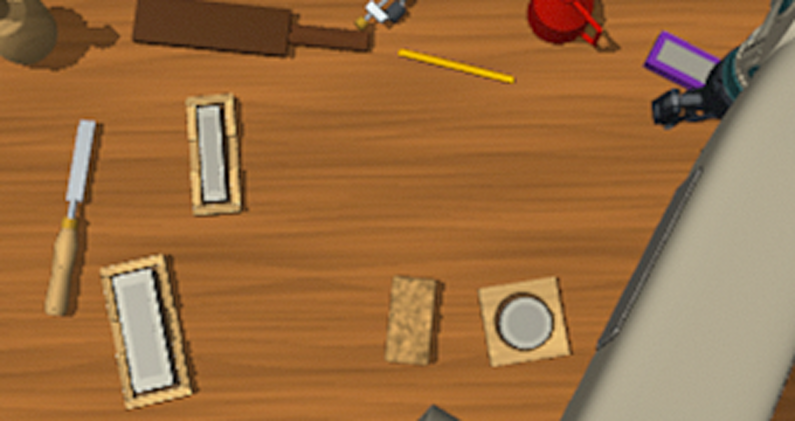

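In the final pictures all four stones lie flat in their own boxes. The short stone is hidden from the top camera here, but its earlier top fit and the side view at (418,103) both show it seated. The cork, the chisel and the purple look-alike lie where they did, and the gripper is clear.

```bash
python3 -c "
from workcell import robot
print(robot.sign_off())"
```

```text
the job is handed in; nothing more can be done
None
```

All four oilstones are lying flat in their own boxes, each set down gently; the cork block, chisel and purple look-alike were left alone, and the job was handed in at about 32 s.

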